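Lay the oak rail up to the flip stop

ROBOT

A 6-joint arm with a two-finger parallel gripper is mounted at the origin on the work surface. World frame = base frame: x ahead of the robot, y to its left, z up, the work surface at z = 0. Lengths are in m, angles in rad, forces in N, time in s.
With the tool pointing down it reaches from about 0.325 to 0.9 m from the base axis. Payload 6.1 kg.
Tool frame: the origin (TCP) lies at the very end of the fingers, on their centre line; the grasp point (between the pads) lies env.pinch_z behind it (env.pinch_z is the distance from the TCP to the grasp point, in m); z points along the fingers, x is the direction in which the jaws open and shut, and the axes are right-handed (so a half turn about z gives the same grasp; the last joint's range is limited). The gripper opens to 87 mm and grips with 3 to 60 N. Pads are 19 mm wide; open, the fingers measure 117 mm over their backs; the gripper's body (75 mm by 190 mm) begins 51 mm behind the grasp point.
Start: joints at [-1.322, 0.22, 1.526, -0, 1.395, -0.126], TCP at [0.229, -0.582, 0.223] pointing down, gripper open.
Joint ranges: [-2.98, 2.98], [-0.91, 2.08], [0.09, 2.57], [-1.24, 4.39], [0.2, 2.65], [-2.68, 2.68]. Speed limits (rad/s): [2.57, 2.57, 3.01, 3.14, 3.14, 3.14].

INTERFACE

Orientations are given as a rotation vector (axis times angle).
In Python, from station import env, optics, job gives the robot as it stands.
- The arm moves only by the shell command python3 -m inch 'ROWS' [OPENING] [FORCE]. ROWS is JSON, a list of rows, each a list of 4 numbers: the shift along the tool's x, y, z in mm, then the turn about the tool's z in degrees. A call has 1 to 12 rows; each row is the pose to reach, as a shift and turn from the pose measured when the call began, along the tool's axes at that moment; what a row does not reach only later rows make up. A row lasts 1/8 s, in which the tool goes at most 62.5 mm and 10.7 degrees, less where a joint would pass 70% of its speed; a pose out of reach is approached as far as the arm can. A call with a gripper value outside its range is refused whole. OPENING is the closure, from -1 (fully open) to 1 (shut), so that 0 is half open, set as the call begins (- or left out, the last holds). The fingers move at their own pace and stop on an object; FORCE is the grip in N (left out, the last holds). Time passes only in rows, so rows that repeat a pose let the fingers close. It gives the time, the measured TCP pose, the force and the opening at its end, in the units of the state.
- env.observe(): the state, without advancing time (a new reading comes with each control period).
- optics.camera(name): name is "scene" or "top"; returns the picture (480x640x3 uint8, red, green, blue); there is no depth.
- optics.camera_info(name): a dict with "intrinsics" (3x3 intrinsics, pixels), "rvec" (rotation vector, rad) and "tvec" (3), from world to camera coordinates, as OpenCV has them. Camera axes: x right, y down, z forward; pixel columns grow to the right and rows downward; lengths in m; the calibration is good to about 2 mm. A picture is of the moment at which its call begins. camera_info takes no time and is no camera call.
- job.finish_job(): hands the job in, once; it reports no verdict.
The state is a dict: "time": time; "q": joint angles; "joint_velocities": joint speeds; "joint_torque": joint torques, N m; "tcp_pos": TCP position; "ee_rot": TCP orientation; "ft_force": force on the tool from outside, world axes, zero at the start; "ft_torque": the same for the moment, N m; "opening": opening from 0.0 (shut) to 1.0 (fully open).
Only numpy, scipy, OpenCV 4.12 (cv2) and the standard library are available. Lean on these libraries where they do the work, as an engineer would, in place of code of your own. Each camera call takes 0.05 s, during which the arm holds its last target. There are 200 camera calls.

TASK

Get the oak rail ready for trimming by pushing with the fingers, without picking it up. Flip the raised stop on the fence fully down, tip the rail, which stands on its edge, over away from the robot so that it lies on the bed with its hinge recesses facing up, then push it flush against the fence and along the fence until its end touches the stop. Leave the glue bottle, cup, chisel and offcut where they are.

Things in the scene. Friction and masses are not known exactly. Their poses are not given: they have to be found in the camera images.
- jig: Fixed trimming jig: plywood bed 340 (x) by 760 (y) by 18 mm with an aluminium fence 30 mm thick, 35 mm high along it. Origin: under the bed's middle, at bench height. z up (bed top z = 0.018), y along the fence, x across it, away from the robot. The fence's front face (towards the robot) is the plane x = 0.070; its top is at z = 0.053; it runs from y = -0.35 to 0.35.
- stop: Steel block of the flip stop, 34 (x) by 40 (y) by 32 mm high, fixed on the fence's top on its +y half. Origin under its middle, 15 mm behind the fence's front face; axes parallel to the jig's. It carries the hinge of the L-shaped aluminium stop arm, 12 mm thick (y = -6 to 6 mm).
- stop_hinge (a point): Middle of the stop arm's axle (along y), 22 mm above the fence's top, 57 mm above the bed; axes as the jig's. From here, with the arm down: its straight part (14 mm high, z = -7 to 7 mm) goes level towards the robot to x = -60 mm; its leg (x = -60 to -36 mm) hangs to z = -53 mm, 4 mm over the bed. The rail's end comes against the leg's -y face, y = -6 mm.
- stop_arm (a joint): Stop arm angle: 0 = fully down, on its end stop; grows as it swings up and back. At 1.57 the straight part points straight up, the leg at the robot. Starts raised, 1.6 to 2.05, leaning away from the robot (limit 2.2). The hinge is stiff (0.12 N m friction, 2 to 3 N at the arm's end): the arm stays where it is left and must be pushed all the way down.
- rail_center (a point): Centre of the loose oak rail: 200 mm long (own y), 60 wide (own z), 20 thick (own x), 0.13 to 0.25 kg. Starts standing on its long edge on the bed, own z up, centre 30 mm above the bed, within 0.15 rad of the fence's direction, 95 to 110 mm in front of the fence's face. Tipped over away from the robot it lies with own x down, centre 10 mm above the bed.
- rail: The same oak rail; origin at the middle of the edge it first stands on, axes as rail_center. Its face on own -x, towards the robot at first, has two hinge recesses (3 mm deep, 45 by 26 mm, y = -75 to -30 and 30 to 75 mm, open to the first upper edge); the other face is plain. The rail starts on the -y side of the stop, 45 to 175 mm short of it.
- glue: Bystander: white glue bottle, 52 mm in diameter, 150 mm high, standing behind the fence at its -y end. Origin under its middle.
- cup: Bystander: steel cup, rim diameter 64 mm, 65 mm high, standing behind the fence. Origin under its middle.
- chisel: Bystander: wood chisel 250 mm long, 22 mm high, lying on the bed across the fence direction at the +y end; origin on its underside where handle meets blade, blade along own x.
- offcut: Bystander: oak offcut 60 by 45 by 20 mm lying on the bed at the -y end. Origin under its middle.
There are look-alikes about, which are no part of the job. Of the things that look like the rail, the largest one is meant.

How it is judged:
By the outcome, as a careful person would: the job done as asked, in the order asked, and still so for the second after the job is handed in, with the robot touching nothing.
It also fails if it takes over 64 s, if anything falls off the work surface, if the arm or the gripper's body presses on something with over 40 N, if the wrist force passes 120 N, or if a joint passes its speed limit or range.

## Working session

There is one attempt and no reset: what is moved stays moved. The work goes in short steps, Python scripts to look and compute and a shell command to move; the robot and the scene stay as the last step left them, time stands still between calls to the robot, and variables do not carry over. Pictures are saved under pics/ and viewed, about 8 in all and at most 12, crops included, and the job is handed in when it is done.

```bash
mkdir -p pics; python3 - <<'E'
from station import env, optics
import cv2, numpy as np
for n in("scene","top"):
    cv2.imwrite(f"pics/{n}0.png",optics.camera(n)[:,:,::-1])
    i=optics.camera_info(n);R=cv2.Rodrigues(np.array(i["rvec"]))[0];print(n,np.round(i["intrinsics"],1).tolist(),"cam at",(-R.T@np.array(i["tvec"])).round(3),R.round(2).tolist())
s=env.observe();print({k:np.round(v,3).tolist() for k,v in s.items()},env.pinch_z)
E
```

```text
scene [[600.5, 0.0, 321.7], [0.0, 600.5, 237.4], [0.0, 0.0, 1.0]] cam at [ 1.338 -1.153  1.   ] [[0.81, 0.59, 0.01], [0.33, -0.43, -0.84], [-0.49, 0.68, -0.54]]
top [[602.2, 0.0, 314.9], [0.0, 602.2, 236.4], [0.0, 0.0, 1.0]] cam at [0.369 0.003 1.741] [[-0.0, -1.0, 0.01], [-1.0, 0.0, -0.08], [0.08, -0.01, -1.0]]
{'time': 0.1, 'q': [-1.322, 0.221, 1.528, 0.0, 1.395, -0.126], 'joint_velocities': [0.0, -0.001, -0.002, -0.001, 0.0, 0.001], 'joint_torque': [0.002, -49.594, -38.852, 0.07, 0.052, -0.0], 'tcp_pos': [0.229, -0.581, 0.222], 'ee_rot': [-2.595, 1.768, 0.002], 'ft_force': [0.072, -0.596, 0.123], 'ft_torque': [0.018, -0.047, -0.01], 'opening': 1.0} 0.0187
```

View pics/scene0.png

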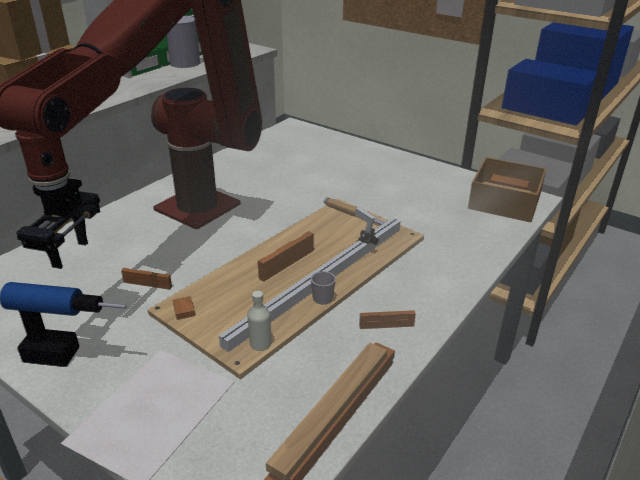

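View pics/top0.png

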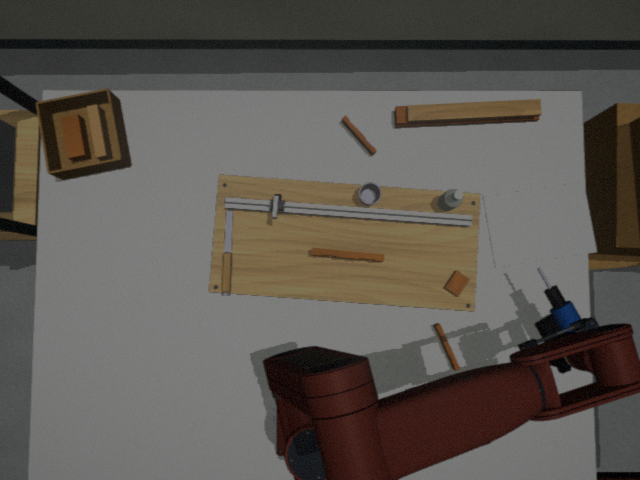

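The scene view shows the rail standing at about (287,255), the raised stop at (368,225), and the glue and cup behind the fence. In the top view the rail spans (310,252)–(383,258), the stop is at (277,207) and the bed corners are at about (220,176), (480,193), (474,311) and (210,292). Next I'll zoom in and measure.

```bash
cat > h.py <<'E'
from station import env, optics
import cv2, numpy as np
def cam(n):
    i=optics.camera_info(n);R=cv2.Rodrigues(np.array(i["rvec"],float))[0];return np.array(i["intrinsics"]),R,np.array(i["tvec"],float).ravel()
def ray(n,uv,z):
    K,R,t=cam(n);c=-R.T@t;d=R.T@np.linalg.solve(K,[uv[0],uv[1],1]);return c+d*(z-c[2])/d[2]
def proj(n,p):
    K,R,t=cam(n);q=K@(R@np.asarray(p)+t);return q[:2]/q[2]
def crop(n,name,x0,y0,x1,y1,s):
    im=optics.camera(n)[y0:y1,x0:x1,::-1];cv2.imwrite(f"pics/{name}.png",cv2.resize(im,None,fx=s,fy=s,interpolation=cv2.INTER_CUBIC))
def jigT(a,o): 
    c,s=np.cos(a),np.sin(a);return lambda p:np.array([c*(p[0]-o[0])+s*(p[1]-o[1]),-s*(p[0]-o[0])+c*(p[1]-o[1])])
E
python3 - <<'E'
from h import *
im=cv2.imread("pics/top0.png")
cv2.imwrite("pics/topz.png",cv2.resize(im[170:315,208:486],None,fx=2.85,fy=2.85,interpolation=cv2.INTER_CUBIC))
hsv=cv2.cvtColor(im,cv2.COLOR_BGR2HSV)
m=cv2.inRange(hsv,(5,60,100),(30,255,255));m[:, :150]=0;m[:170]=0;m[330:]=0
cs=[c for c in cv2.findContours(m,0,2)[0] if cv2.contourArea(c)>3000]
pts=np.vstack(cs)[:,0].astype(np.float32);r=cv2.minAreaRect(pts);b=cv2.boxPoints(r)
P=np.array([ray("top",p,.018)[:2] for p in b]);print(b.round(1).tolist(),P.round(4).tolist(),np.linalg.norm(P-np.roll(P,1,0),axis=1).round(3),P.mean(0))
for p in [(310,252),(345,255),(383,258),(227,250)]: print(p,hsv[p[1],p[0]])
m=cv2.inRange(hsv,(3,130,40),(14,255,255));
for c in cv2.findContours(m,0,2)[0]:
    if cv2.contourArea(c)>60: print(cv2.minAreaRect(c))
E
```

```text
[[208.5, 291.3999938964844], [217.10000610351562, 174.0], [482.29998779296875, 193.5], [473.70001220703125, 310.8999938964844]] [[0.3563, 0.2941], [0.6945, 0.2738], [0.6377, -0.4937], [0.3004, -0.4609]] [0.757 0.339 0.77  0.339] [ 0.49722456 -0.09667087]
(310, 252) [ 18 115  82]
(345, 255) [ 13 163 108]
(383, 258) [ 15 141 110]
(227, 250) [124  16 124]
((280.5, 434.5), (29.0, 7.0), 90.0)
((299.75, 415.7500305175781), (20.50609588623047, 9.899494171142578), 45.0)
((480.8714599609375, 415.5611267089844), (76.68942260742188, 322.13458251953125), 74.43849182128906)
((341.2059020996094, 390.82354736328125), (45.8392333984375, 64.51447296142578), 75.96376037597656)
((555.0669555664062, 351.1009826660156), (5.317734718322754, 75.68959045410156), 74.8989028930664)
((583.5630493164062, 372.37890625), (51.72343063354492, 113.59944152832031), 73.84265899658203)
((611.5963745117188, 334.3211364746094), (4.0228705406188965, 39.46244430541992), 73.3007583618164)
((446.73077392578125, 347.34613037109375), (48.74220275878906, 5.425932884216309), 65.77225494384766)
((456.48321533203125, 283.23828125), (15.97502326965332, 20.64464569091797), 34.99202346801758)
((347.5532531738281, 254.4139404296875), (71.43270111083984, 7.605002403259277), 5.19442892074585)
((358.76617431640625, 134.209228515625), (45.3420524597168, 3.7654306888580322), 48.179832458496094)
((74.93600463867188, 136.64801025390625), (44.90025329589844, 23.076223373413086), 79.69515228271484)
((401.0, 114.5), (15.0, 10.0), 90.0)
```

View pics/topz.png

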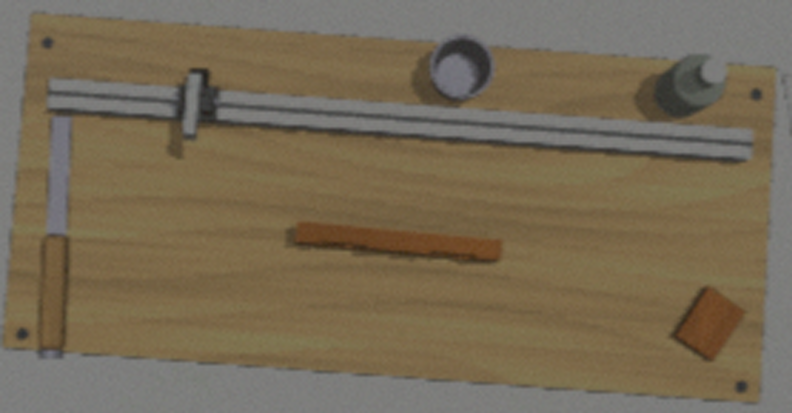

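The zoomed view shows the rail's top edge from about (297,232) to (500,250), the stop arm at x≈183–200 and y 72–137, and the fence front edge from (48,108) to (750,160). I'll fit the jig frame from the corners and the fence edge.

```bash
python3 - <<'E'
from h import *
f=lambda x,y:(208+x/2.85,170+y/2.85)
z=.018
C=np.array([ray("top",f(*p),z)[:2] for p in [(33,13),(777,68),(758,402),(5,348)]])
print(C.round(4).tolist(),np.linalg.norm(C-np.roll(C,1,0),axis=1).round(3))
yv=(C[0]-C[1]+C[3]-C[2]);a=np.arctan2(-yv[0],yv[1]);o=C.mean(0);print("a",a,"o",o)
J=jigT(a,o)
for n,p,h in [("fenceL",(48,108),.053),("fenceR",(750,160),.053),("fenceTopbackL",(50,79),.053),("fTBR",(752,131),.053),("rail L",(296,232),.078),("rail R",(500,250),.078),
 ("leg tip y-",(196,137),.145),("leg tip y+",(183,137),.145),("blk -y",(217,105),.085),("blk+y",(180,105),.085),("chisel tip",(62,116),.02)]:
    w=ray("top",f(*p),h);print(n,w.round(3),"jig",(J(w)*1000).round(1))
# two-view on scene: zoom of stop, overlay none
im=cv2.imread("pics/scene0.png")[150:310,230:430];cv2.imwrite("pics/scz.png",cv2.resize(im,None,fx=3.75,fy=3.75,interpolation=cv2.INTER_CUBIC))
E
```

```text
[[0.6929, 0.2666], [0.6368, -0.4887], [0.3, -0.4616], [0.3544, 0.2903]] [0.339 0.757 0.338 0.754]
a -0.07324005380545127 o [ 0.4960235  -0.09833948]
fenceL [0.591 0.245 0.053] jig [ 69.8 349.6]
fenceR [ 0.539 -0.45   0.053] jig [  68.9 -347.3]
fenceTopbackL [0.62  0.244 0.053] jig [ 98.8 350.1]
fTBR [ 0.568 -0.452  0.053] jig [  98.  -347.8]
rail L [ 0.467 -0.     0.078] jig [-36.4  95.8]
rail R [ 0.449 -0.198  0.078] jig [ -39.5 -102.9]
leg tip y- [0.552 0.093 0.145] jig [ 41.6 195.4]
leg tip y+ [0.552 0.106 0.145] jig [ 40.7 207.5]
blk -y [0.59  0.077 0.085] jig [ 80.9 181.4]
blk+y [0.59  0.113 0.085] jig [ 78.2 217.2]
chisel tip [0.587 0.236 0.02 ] jig [ 66.7 339.9]
```

View pics/scz.png

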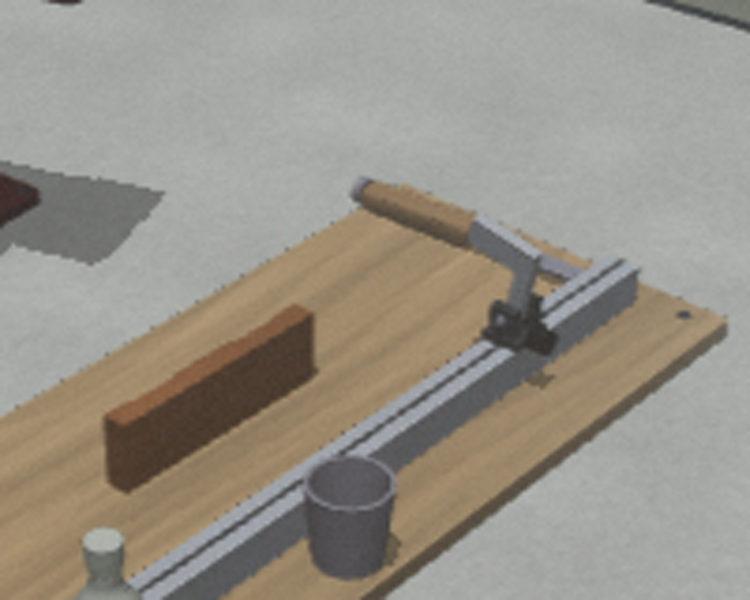

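The scene view confirms the rail standing on its edge with its plain face showing, and the stop arm upright with its leg towards the robot. The jig fit matches the given sizes: fence face at 69–70 mm, ends at ±349 mm. The rail is at jig x≈-38, y≈-3.5 and the stop at y≈200.

```bash
cat >> h.py <<'E'
A=-0.07324; O=np.array([.4960,-.0983]); J=jigT(A,O)
def to(jx,jy,z):
    "tool-frame shift (mm) and turn (deg) to jig point, tool x = -jig y"
    s=env.observe();R=cv2.Rodrigues(np.array(s["ee_rot"],float))[0];p=np.array(s["tcp_pos"])
    c,n=np.cos(A),np.sin(A);w=np.array([O[0]+c*jx-n*jy,O[1]+n*jx+c*jy,z])
    yaw=np.degrees(np.arctan2(R[1,0],R[0,0])-(A-np.pi/2));yaw=(yaw+180)%360-180
    print("t",round(s["time"],2),"jig now",(J(p)*1000).round(1),"z",round(p[2]*1000,1),"F",np.round(s["ft_force"],1),"->world",w.round(3),"shift",(R.T@(w-p)*1000).round(1),"turn",round(yaw,1))
E
python3 -c "
from h import *
to(.135,.2,.21)"
```

```text
t 0.1 jig now [-231.3 -501. ] z 221.5 F [ 0.1 -0.6  0.1] ->world [0.645 0.091 0.21 ] shift [-473.2 -633.8   12.5] turn 25.7
```

```bash
python3 -m inch '[[-25,-35,5,5],[-60,-80,12,13],[-95,-127,12,20],[-130,-174,12,25.7],[-165,-221,12,25.7],[-200,-268,12,25.7],[-235,-315,12,25.7],[-270,-362,12,25.7],[-305,-409,12,25.7],[-340,-456,12,25.7],[-375,-503,12,25.7],[-410,-550,12,25.7]]' 1 30; python3 -m inch '[[0,0,0,0],[0,0,0,0]]'; python3 -c "
from h import *
to(.135,.2,.21)"
```

```text
time: 1.6
tcp_pos: [0.5909, 0.0037, 0.21]
ee_rot: [-2.138, 2.301, 0.003]
ft_force: [-0.1, -1.3, 0.4]
opening: 0.007
time: 1.85
tcp_pos: [0.5904, 0.0038, 0.2093]
ee_rot: [2.139, -2.3, -0.004]
ft_force: [0.2, 0.8, 0.6]
opening: 0.004
t 1.85 jig now [ 86.6 108.7] z 209.3 F [0.2 0.8 0.6] ->world [0.645 0.091 0.21 ] shift [-91.2 -48.4  -0.8] turn 0.0
```

```bash
python3 -m inch '[[-45,-24,0,0],[-91,-48,0,0],[-91,-48,0,0],[-91,-48,40,0],[-91,-48,80,0],[-91,-48,94,0],[-91,-48,94,0]]' ; python3 -c "
from h import *
to(.095,.2,.115)
crop('top','t1',230,150,400,290,4)"
```

```text
time: 2.72
tcp_pos: [0.6438, 0.0898, 0.1146]
ee_rot: [2.136, -2.3, -0.006]
ft_force: [0.2, 0.3, -0.2]
opening: 0.002
t 2.73 jig now [133.6 198.4] z 114.6 F [ 0.2  0.3 -0.2] ->world [0.605 0.094 0.115] shift [-1.5 38.6 -0.2] turn -0.0
```

View pics/t1.png

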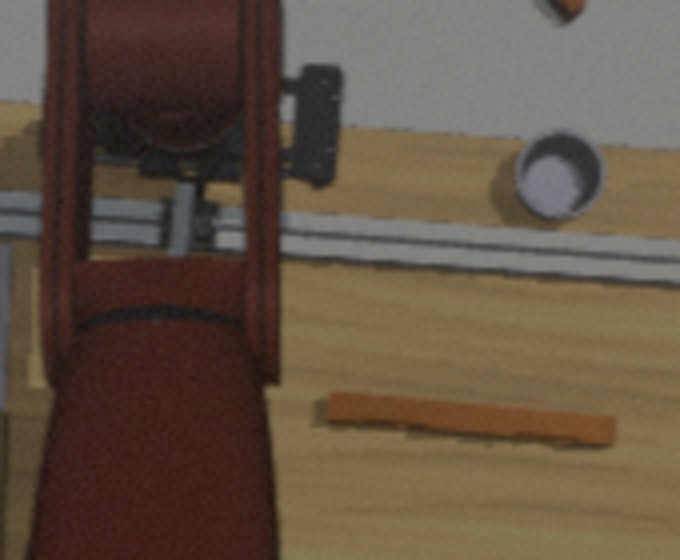

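```bash
python3 -m inch '[[-1,12,0,0],[-1,25,0,0],[-1,38,0,0],[-1,50,0,0],[-1,62,0,0],[-1,73,6,0],[-1,81,14,0],[-1,86,23,0],[-1,89,30,0],[-1,90,34,0],[-1,90,37,0],[-1,90,38,0]]' ; python3 -c "
from h import *
to(.043,.2,.082)"
```

```text
time: 4.28
tcp_pos: [0.555, 0.0979, 0.0818]
ee_rot: [2.137, -2.3, -0.005]
ft_force: [-14.6, -1.7, 32.2]
opening: 0.005
t 4.28 jig now [ 44.5 200. ] z 81.8 F [-14.6  -1.7  32.2] ->world [0.554 0.098 0.082] shift [-0.   1.5 -0.2] turn -0.0
```

```bash
python3 -m inch '[[0,0,-25,0],[0,0,-50,0],[20,25,-55,0],[50,60,-55,0],[80,95,-55,0],[115,120,-55,0],[155,124,-55,0],[190,126,-55,0],[203,126,-55,0],[203,126,-55,0],[203,126,-55,0]]' -1; python3 -c "
from h import *
to(-.075,-.0035,.069)
crop('scene','s2',230,150,430,310,3.75)"
```

```text
time: 5.65
tcp_pos: [0.4146, -0.0945, 0.1368]
ee_rot: [2.138, -2.299, -0.006]
ft_force: [0.2, -0.5, -0.3]
opening: 0.995
t 5.65 jig now [-81.5  -2.1] z 136.8 F [ 0.2 -0.5 -0.3] ->world [ 0.421 -0.096  0.069] shift [ 1.5 -6.8 67.8] turn 0.0
```

View pics/s2.png

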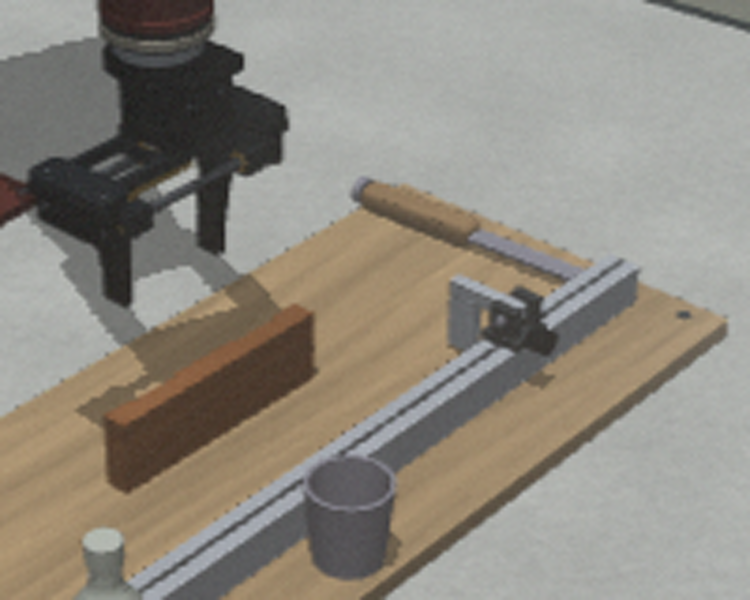

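The stop arm is level and its leg hangs beside the fence. Next is tipping the rail.

```bash
python3 -m inch '[[1.5,0,35,0],[1.5,0,70,0],[1.5,-8,71,0],[1.5,-18,71,0],[1.5,-23,71,0],[1.5,-28,71,0],[1.5,-33,71,0],[1.5,-38,71,0],[1.5,-43,71,0],[1.5,-48,71,0],[1.5,-53,71,0],[1.5,-53,71,0]]' -1; python3 -m inch '[[0,0,0,0],[0,0,-30,0],[0,50,-60,0],[0,50,-60,0]]'; python3 -c "
from h import *
to(-.06,-.0035,.027)
a=optics.camera('top')[150:310,208:486,::-1];b=optics.camera('scene')[200:330,150:430,::-1]
a=cv2.resize(a,(760,437),interpolation=2);b=cv2.resize(b,(760,353),interpolation=2)
cv2.imwrite('pics/t3.png',a);cv2.imwrite('pics/s3.png',b)"
```

```text
time: 7.2
tcp_pos: [0.4674, -0.0997, 0.0656]
ee_rot: [2.139, -2.299, -0.006]
ft_force: [-0.2, -0.2, -0.6]
opening: 1.001
time: 7.7
tcp_pos: [0.4175, -0.0964, 0.1283]
ee_rot: [2.139, -2.3, 0.001]
ft_force: [0.8, -0.1, -0.1]
opening: 0.999
t 7.7 jig now [-78.5  -3.9] z 128.3 F [ 0.8 -0.1 -0.1] ->world [ 0.436 -0.097  0.027] shift [ -0.4 -18.5 101.3] turn 0.0
```

View pics/s3.png

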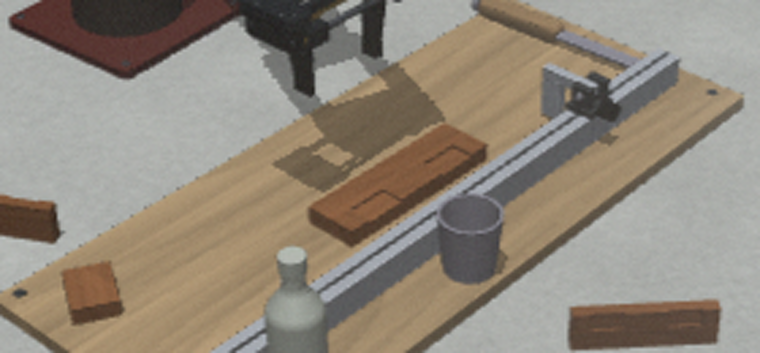

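The rail lies flat with its recesses facing up. Now I'll push it to the fence with the fingers spread.

```bash
python3 -m inch '[[0,0,40,0],[0,0,80,0],[0,0,101,0],[0,-15,101,0],[0,-25,101,0],[0,-33,101,0],[0,-41,101,0],[0,-49,101,0],[0,-56,101,0],[0,-62,101,0],[0,-68,101,0],[0,-72,101,0]]' -1; python3 -m inch '[[0,-3,0,0],[0,-5,0,0],[0,-7,0,0],[0,-9,0,0]]';python3 -c "
from h import *
to(.0005,-.0035,.027)"
```

```text
time: 9.3
tcp_pos: [0.4902, -0.1016, 0.0252]
ee_rot: [2.139, -2.3, -0.003]
ft_force: [-2.5, 0.1, 1.9]
opening: 0.998
time: 9.8
tcp_pos: [0.4947, -0.1017, 0.0246]
ee_rot: [2.135, -2.295, -0.015]
ft_force: [-21.4, -0.6, 18.0]
opening: 1.0
t 9.8 jig now [-1.  -3.5] z 24.6 F [-21.4  -0.6  18. ] ->world [ 0.496 -0.102  0.027] shift [-0.  -1.5 -2.4] turn 0.1
```

```bash
python3 -m inch '[[0,12,0,0],[0,20,-20,0],[0,20,-60,0],[45,10,-60,0],[90,-15,-60,0],[138,-40,-60,0],[140,-41,-60,0],[140,-41,-60,0],[140,-41,-30,0],[140,-41,-2,0],[140,-41,-2,0]]' 1; python3 -c "
from h import *
to(.040,-.0210,.027)
a=optics.camera('top')[150:310,208:486,::-1];cv2.imwrite('pics/t4.png',cv2.resize(a,(760,437),interpolation=2))"
```

```text
time: 11.18
tcp_pos: [0.5231, -0.2415, 0.0236]
ee_rot: [2.135, -2.292, -0.024]
ft_force: [-0.3, -0.2, 0.0]
opening: 0.008
t 11.18 jig now [  37.5 -140.8] z 23.6 F [-0.3 -0.2  0. ] ->world [ 0.534 -0.122  0.027] shift [-119.8   -2.7   -3. ] turn 0.1
```

View pics/t4.png

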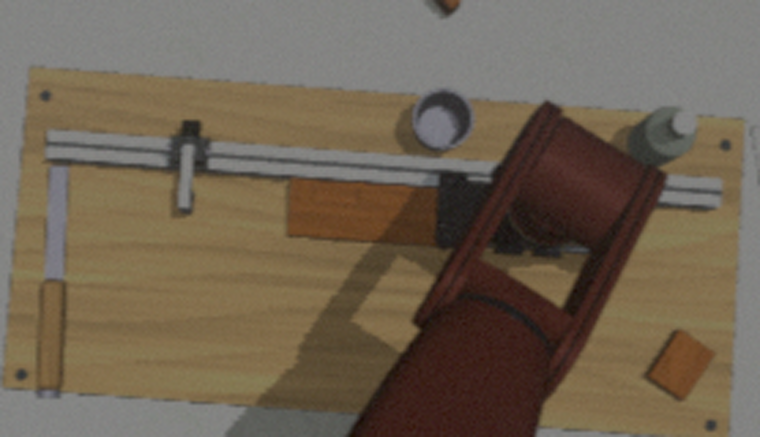

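The rail is against the fence with its +y end at image x≈288, and the stop leg is at ≈185. Now I'll push it along.

```bash
python3 -m inch '[[-10,-1,-3,0],[-18,-2,-3,0],[-25,-2,-3,0],[-34,-2,-3,0],[-44,-2,-3,0],[-54,-2,-3,0],[-64,-2,-3,0],[-74,-2,-3,0],[-84,-2,-3,0],[-93,-2,-3,0],[-100,-2,-3,0],[-106,-2,-3,0]]'; python3 -m inch '[[-3,0,0,0],[-5,0,0,0],[-7,0,0,0],[-9,0,0,0],[-11,0,0,0]]'; python3 -c "
from h import *
to(.040,-.0210,.027)"
```

```text
time: 12.72
tcp_pos: [0.534, -0.1364, 0.0284]
ee_rot: [2.136, -2.293, -0.02]
ft_force: [-0.2, -1.7, 0.9]
opening: 0.007
time: 13.35
tcp_pos: [0.5347, -0.1254, 0.0284]
ee_rot: [2.136, -2.293, -0.02]
ft_force: [-0.7, -2.7, 1.2]
opening: 0.009
t 13.35 jig now [ 40.5 -24.2] z 28.4 F [-0.7 -2.7  1.2] ->world [ 0.534 -0.122  0.027] shift [-3.2  0.5  1.4] turn 0.1
```

```bash
python3 -m inch '[[-1.5,0,0,0],[-3,0,0,0],[-4,0,0,0],[-5,0,0,0]]'; python3 -m inch '[[-1,0,0,0],[-2,0,0,0]]'; python3 -c "
from h import *
to(.040,-.0210,.027)"
```

```text
time: 13.85
tcp_pos: [0.535, -0.1203, 0.0284]
ee_rot: [2.136, -2.293, -0.02]
ft_force: [-1.0, -1.9, 1.9]
opening: 0.005
time: 14.1
tcp_pos: [0.5352, -0.1182, 0.0284]
ee_rot: [2.136, -2.293, -0.02]
ft_force: [-0.1, -1.9, 0.8]
opening: 0.007
t 14.1 jig now [ 40.5 -17. ] z 28.4 F [-0.1 -1.9  0.8] ->world [ 0.534 -0.122  0.027] shift [4.  0.5 1.4] turn 0.1
```

```bash
python3 -m inch '[[-1,0,0,0],[-2,0,0,0]]'; python3 -m inch '[[-1,0,0,0],[-2,0,0,0]]';  python3 -c "
from h import *
to(.040,-.0210,.027)
a=optics.camera('top')[170:290,240:420,::-1];cv2.imwrite('pics/t5.png',cv2.resize(a,None,fx=4.2,fy=4.2,interpolation=2))"
```

```text
time: 14.35
tcp_pos: [0.5353, -0.1162, 0.0284]
ee_rot: [2.136, -2.293, -0.02]
ft_force: [-0.8, -1.7, 0.3]
opening: 0.007
time: 14.6
tcp_pos: [0.5354, -0.1141, 0.0284]
ee_rot: [2.135, -2.293, -0.02]
ft_force: [-0.3, -2.1, 0.5]
opening: 0.008
t 14.6 jig now [ 40.5 -12.9] z 28.4 F [-0.3 -2.1  0.5] ->world [ 0.534 -0.122  0.027] shift [8.1 0.5 1.4] turn 0.1
```

View pics/t5.png

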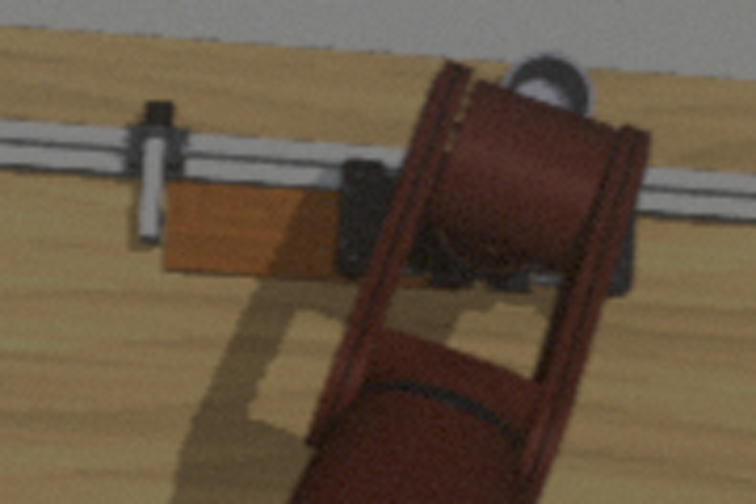

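The rail end (x≈164) is almost at the stop leg (right edge x≈162). I'll continue in small steps.

```bash
for i in 1 2 ; do python3 -m inch '[[-0.7,0,0,0],[-1.5,0,0,0]]' | grep -E 'tcp|force'; done
```

```text
tcp_pos: [0.5355, -0.1125, 0.0284]
ft_force: [-0.9, -1.9, 1.4]
tcp_pos: [0.5357, -0.1109, 0.0284]
ft_force: [-0.2, -1.3, 1.3]
```

```bash
for i in 1 2 ; do python3 -m inch '[[-0.7,0,0,0],[-1.5,0,0,0]]' | grep -E 'tcp|force'; done; python3 -c "
from h import *
to(.040,-.0210,.027)"
```

```text
tcp_pos: [0.5357, -0.1105, 0.0284]
ft_force: [-0.7, -8.2, -0.7]
tcp_pos: [0.5358, -0.1105, 0.0285]
ft_force: [-0.4, -9.4, -0.1]
t 15.65 jig now [40.6 -9.3] z 28.5 F [-0.4 -9.4 -0.1] ->world [ 0.534 -0.122  0.027] shift [11.7  0.6  1.5] turn 0.2
```

```bash
python3 -m inch '[[8,0,0,0],[18,0,-10,0],[18,10,-45,0],[0,45,-60,0],[-40,75,-60,0],[-80,75,-60,0],[-103,75,-60,0],[-103,75,-60,0],[-103,75,-30,0],[-103,75,2,0],[-103,75,2,0]]' -1;  python3 -c "
from h import *
to(-.00,.094,.027)"
```

```text
time: 17.02
tcp_pos: [0.4658, -0.003, 0.0254]
ee_rot: [2.131, -2.288, -0.022]
ft_force: [-1.4, 0.3, -0.1]
opening: 0.996
t 17.02 jig now [-37.1  92.8] z 25.4 F [-1.4  0.3 -0.1] ->world [ 0.503 -0.005  0.027] shift [ -1.1 -37.   -2.3] turn 0.1
```

```bash
python3 -m inch '[[0,-10,-1,0],[0,-20,-1,0],[0,-26,-1,0],[0,-31,-1,0],[0,-34,-1,0],[0,-37,-1,0],[0,-39,-1,0]]';  python3 -m inch '[[0,-1.5,0,0],[0,-3,0,0],[0,-4,0,0]]'; python3 -c "
from h import *
to(-.00,.094,.027)"
```

```text
time: 17.9
tcp_pos: [0.5015, -0.0053, 0.025]
ee_rot: [2.128, -2.284, -0.031]
ft_force: [-14.4, 0.5, 12.4]
opening: 1.0
time: 18.27
tcp_pos: [0.5015, -0.0052, 0.0244]
ee_rot: [2.124, -2.279, -0.041]
ft_force: [-17.1, 0.0, 14.8]
opening: 1.0
t 18.27 jig now [-1.3 93.2] z 24.4 F [-17.1   0.   14.8] ->world [ 0.503 -0.005  0.027] shift [-0.8 -1.2 -2.7] turn 0.1
```

```bash
python3 -m inch '[[0,10,0,0],[0,30,-10,0],[10,60,-60,0],[50,80,-110,0],[100,90,-110,0],[150,95,-110,0],[200,95,-110,0],[250,95,-110,0],[300,95,-110,0],[350,95,-110,0],[350,95,-110,0]]';  python3 -c "
from h import *
a=optics.camera('top')[180:270,240:380,::-1];cv2.imwrite('pics/t6.png',cv2.resize(a,None,fx=5.5,fy=5.5,interpolation=2))
a=optics.camera('scene')[180:300,260:420,::-1];cv2.imwrite('pics/s6.png',cv2.resize(a,None,fx=5,fy=5,interpolation=2))
to(0,0,.1)"
```

```text
time: 19.65
tcp_pos: [0.3855, -0.3509, 0.1382]
ee_rot: [2.119, -2.283, -0.039]
ft_force: [0.1, 0.7, 0.1]
opening: 0.999
t 19.75 jig now [ -91.7 -256.7] z 137.7 F [ 0.1 -0.2  0.1] ->world [ 0.496 -0.098  0.1  ] shift [-256.6  -93.4   34.2] turn 0.1
```

View pics/t6.png

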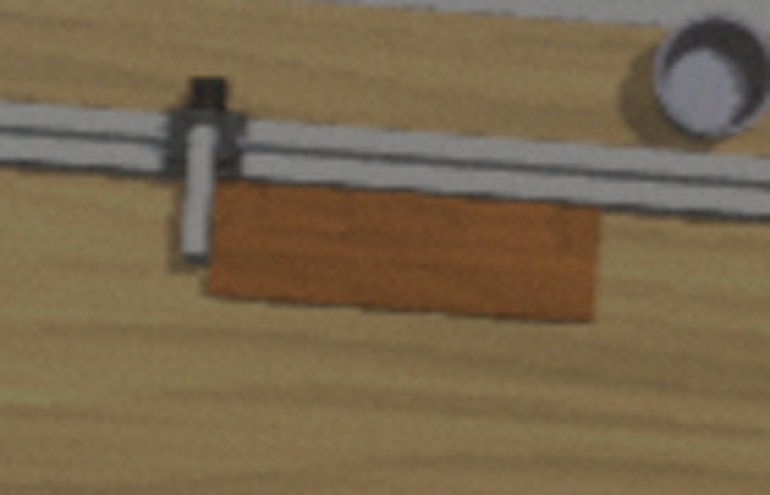

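View pics/s6.png

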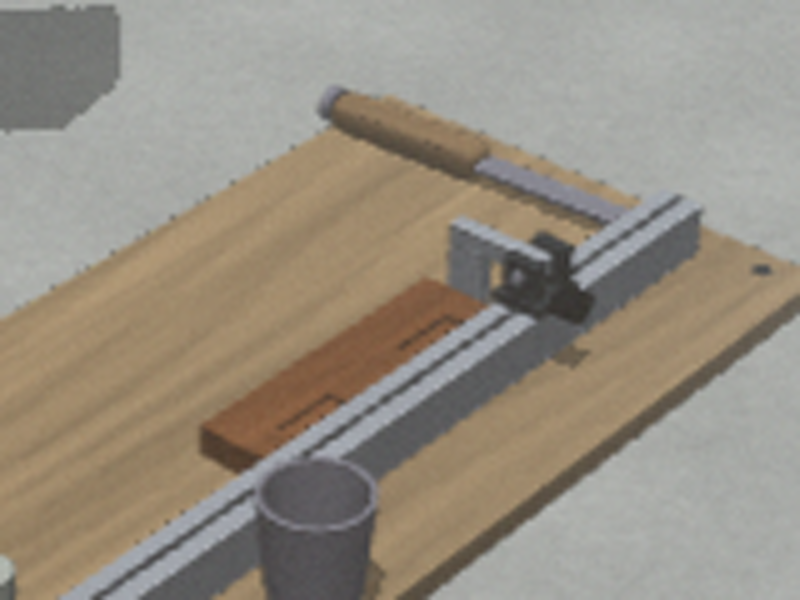

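Both views show the rail recesses up and flush, with its +y end against the stop leg at about (212,190)–(208,293) in the top view, and the arm level. A last gentle tap along the fence will confirm end contact after the squaring push.

```bash
python3 -m inch '[[-40,-25,0,0],[-85,-55,0,0],[-130,-85,0,0],[-175,-115,0,0],[-215,-132,0,0],[-225,-132,0,0],[-225,-132,30,0],[-225,-132,75,0],[-225,-132,107,0],[-225,-132,107,0],[-225,-132,107,0]]' 1;  python3 -c "
from h import *
to(.04,-.0093,.028)"
```

```text
time: 21.12
tcp_pos: [0.53, -0.1328, 0.0272]
ee_rot: [2.123, -2.281, -0.04]
ft_force: [0.3, 0.2, 0.3]
opening: 0.007
t 21.12 jig now [ 36.5 -31.9] z 27.2 F [0.3 0.2 0.3] ->world [ 0.535 -0.111  0.028] shift [-22.6  -3.5  -0.9] turn 0.1
```

```bash
python3 -m inch '[[-5,-3.5,-1,0],[-10,-3.5,-1,0],[-15,-3.5,-1,0],[-18,-3.5,-1,0],[-20,-3.5,-1,0],[-21.5,-3.5,-1,0],[-22.5,-3.5,-1,0],[-23.5,-3.5,-1,0]]' | grep -E 'tcp|force'; python3 -m inch '[[-0.5,0,0,0],[-1,0,0,0]]' | grep -E 'tcp|force';python3 -c "
from h import *
to(.04,-.0093,.028)"
```

```text
tcp_pos: [0.5352, -0.1106, 0.028]
ft_force: [-1.4, -6.2, -0.1]
tcp_pos: [0.5352, -0.1106, 0.0281]
ft_force: [-0.5, -6.6, -0.4]
t 22.38 jig now [40.  -9.4] z 28.1 F [-0.5 -6.6 -0.4] ->world [ 0.535 -0.111  0.028] shift [-0.1 -0.   0.1] turn 0.1
```

```bash
python3 -m inch '[[8,0,0,0],[20,0,-10,0],[30,10,-60,0],[60,50,-110,0],[100,100,-110,0],[150,130,-110,0],[200,130,-110,0],[250,130,-110,0],[300,130,-110,0],[300,130,-110,0],[300,130,-110,0]]';  python3 -c "
from h import *
im=optics.camera('top')[:,:,::-1].copy()
cv2.imwrite('pics/t7.png',cv2.resize(im[165:320,205:485],None,fx=2.85,fy=2.85,interpolation=2))
m=cv2.inRange(cv2.cvtColor(im,cv2.COLOR_BGR2HSV),(3,130,40),(14,255,255));m[:190]=0;m[260:]=0;m[:,:265]=0;m[:,360:]=0
c=max(cv2.findContours(m,0,2)[0],key=cv2.contourArea);print([(J(ray('top',p,.038))*1000).round(1).tolist() for p in cv2.boxPoints(cv2.minAreaRect(c))])"
```

```text
time: 23.75
tcp_pos: [0.3878, -0.4002, 0.144]
ee_rot: [2.121, -2.281, -0.038]
ft_force: [-0.1, 1.2, -1.5]
opening: 0.011
[[10.4, 196.4], [69.6, 197.1], [70.9, -0.7], [11.6, -0.8]]
```

View pics/t7.png

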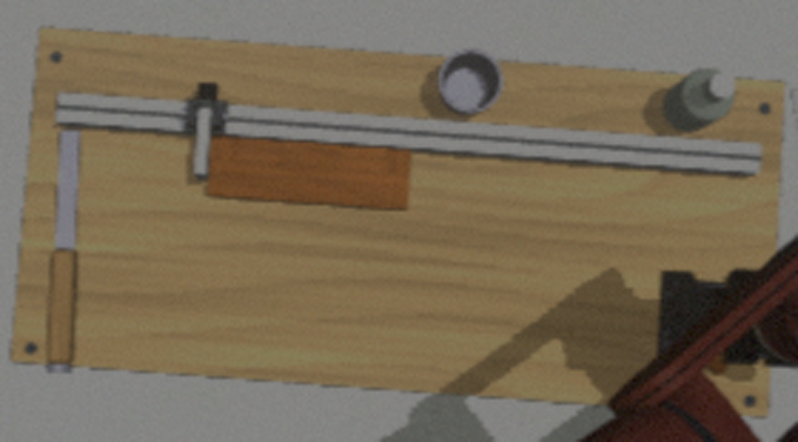

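The rail measures x 10.4–70.9 mm and y -0.7 to 197 mm, so it is flush and at the stop. The bystanders are in place and the arm is clear above the bed.

```bash
python3 -c "
from station import job
print(job.finish_job())"
```

```text
the job is handed in; nothing more can be done
None
```

I handed the job in at about 24 s. In order, I pushed the stop fully down, tipped the rail away from the robot so its recesses face up, pushed it flush to the fence, and slid it along to the stop. I then squared it with a second fence push and gave it a light tap at the end.

**Checks that agreed:**
- **Stop:** when the arm reached its end stop, the finger tip was at z = 82 mm, as expected, with about 32 N on it. The last pictures show it level.
- **Flush to the fence:** the last fence push met firm resistance at about 17 N. From the top camera, the rail spans x ≈ 10–71 mm in the jig frame, against a fence face at 70 mm. Its tilt of about 0.4° is within what the pixels can resolve.
- **End at the stop:** the tap met about 6.5 N at the same place as the first push, so the rail had not moved off the stop. The rail end measured y ≈ 197 mm.
- **Bystanders:** the cup, glue and chisel look unmoved. The gripper was over the offcut in the last picture. I saw it in its place in the earlier ones, and no move went lower than about 0.14 m near it.

**Disagreement:** my first estimate of the stop face was y ≈ 194 mm, about 3 mm short of the measured rail end. The push also ended about 12 mm further on than I had planned. I trusted the contact force and the pictures over both figures.

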